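# Free the seized latch of the offcut bin and push a bar offcut through its flap

## Robot

A 6-joint arm with a two-finger parallel gripper is mounted at the origin on the work surface. World frame = base frame: x ahead of the robot, y to its left, z up, the work surface at z = 0. Lengths are in mm, angles in rad, forces in N, time in s.
With the tool pointing down it reaches from about 350 to 775 mm from the base axis. Payload 7.3 kg.
Tool frame: the origin (TCP) lies at the centre of the arm's flange, where the gripper is bolted on; the fingertips stand 178 mm ahead of it and the grasp point (between the pads) lies 159 mm ahead of it; z points along the fingers, y is the direction in which the jaws open and shut (so a half turn about z gives the same grasp; the last joint's range is limited). The gripper opens to 92 mm and grips with 3 to 60 N. Pads are 19 mm wide; open, the fingers measure 130 mm over their backs; the gripper's body (75 mm by 190 mm) begins 47 mm behind the grasp point.
Start: joints at [-1.276, 0.342, 1.524, -0, 1.275, -0.146], TCP at [224.017, -474.809, 404.741] pointing down, gripper open.
Joint ranges: [-2.53, 2.53], [-0.77, 2.02], [0.04, 2.7], [-1, 4.14], [0.28, 2.66], [-3.11, 3.11]. Speed limits (rad/s): [2.57, 2.57, 3.14, 3.14, 3.14, 3.14].

## Interface

Orientations are given as [roll, pitch, yaw] about the fixed x, y, z axes, in that order (R = Rz(yaw) Ry(pitch) Rx(roll)).
In Python, from plant import status, viewer, ticket gives the robot as it stands.
- The arm moves only by the tool play_rows, never from a script. Its argument "commands" is a list of rows, each an object with "offset": the shift along the tool's x, y, z in m, a list of three; "twist": the turn about the tool's z in degrees. A call has 1 to 5 rows; each row shifts and turns the commanded pose from where the row before left it, along the tool's axes as they then stand; what a row does not reach is not made up. A row lasts 1/10 s, in which the tool goes at most 50 mm and 8.59 degrees, less where a joint would pass 70% of its speed; a pose out of reach is approached as far as the arm can. A call with a gripper value outside its range is refused whole. "jaw" is the closure in counts, from 0 (fully open) to 255 (shut), set as the call begins (left out, the last holds). The fingers move at their own pace and stop on an object; the grip force is fixed at half the most. Time passes only in rows, so rows that do not move let the fingers close. It gives the time, the measured TCP pose, the force and the opening at its end, in the units of the state.
- status.get_obs(): the state, without advancing time (a new reading comes with each control period).
- viewer.capture(name): name is "side" or "top" or "wrist"; returns the picture (420x560x3 uint8, red, green, blue); there is no depth.
- viewer.camera_params(name): a dict with "fov_y" (degrees; the focal length in pixels is half the picture's height over the tangent of half this angle, whatever the lens; pixels are square), "cx", "cy" (the principal point, pixels), "D" ([k1, k2, p1, p2, k3] as OpenCV has them; the pictures are not rectified), "rvec" (rotation vector, rad) and "tvec" (3), from world to camera coordinates, as OpenCV has them; the wrist camera has in their place "T_tool_cam" (4x4, takes a point from camera to tool coordinates, whose origin is the TCP and whose axes are the flange's). Camera axes: x right, y down, z forward; pixel columns grow to the right and rows downward; lengths in mm; the calibration is good to about 2 mm. A picture is of the moment at which its call begins: read the wrist's pose just before it. camera_params takes no time and is no camera call.
- ticket.close_job(): hands the job in, once; it reports no verdict.
The state is a dict: "time": time; "joint_positions": joint angles; "dq": joint speeds; "tau": joint torques, N m; "tool_pos": TCP position; "tcp_rot": TCP orientation; "contact_force": force on the tool from outside, world axes, zero at the start; "moment": the same for the moment, N m; "grip_width": finger opening in mm.
Only numpy, scipy, OpenCV 4.12 (cv2) and the standard library are available. Lean on these libraries where they do the work, as an engineer would, in place of code of your own. Each camera call takes 0.05 s, during which the arm holds its last target.

## Task

The latch knob on top of the grey offcut bin has seized: break it loose with a firm counter-clockwise twist and keep turning it that way until it reaches its stop, so that the flap is unlocked, and leave it there. Then take the square aluminium bar offcut and, holding it upright, push the sprung flap open with it and send it right through, so that it lies inside the bin and the flap has sprung shut behind it. Leave the round tube and the heat sink standing where they are.

Things in the scene. Friction and masses are not known exactly. Their poses are not given: they have to be found in the camera images.
- bin: Grey sheet-steel offcut bin, fixed to the table, a closed box 240 (x) x 300 (y) x 180 mm high; its +x side is a clear pane. Origin: centre of its underside; z up. On its flat top (180 mm above the table) are, in the bin's frame, the wing knob at x 0, y +50 mm and a rectangular opening 90 mm (x) by 78 mm (y) closed by a flap, centred at x 0, y -75 mm. Inside it is empty and 169 mm deep.
- opening (a point): Centre of the bin's flap opening, level with the bin's top. Its axes are the bin's.
- knob (a joint): Turn of the wing knob in rad about the vertical: 0 locked (start), grows counter-clockwise seen from above, end stop at 2.0. Stiff at first: it takes about 0.45 N m to break it loose; the drag falls away over the first 0.5 rad and from there it turns freely (0.02 N m); it stays where it is left. A steel catch under the top plate turns with it and blocks the flap from below at the start; the flap is clear beyond about 0.7 rad.
- knob_grip (a point): Point on the knob's vertical axis at the height to grip, 31 mm above the bin's top. The black knob is a straight bar 80 mm long, 18 mm thick and 32 mm high (12 to 44 mm above the bin's top) on a round foot of 48 mm diameter; at joint 0 the bar lies along the bin's y axis. The point's axes turn with the knob: its y axis runs along the bar, its x axis across it, z up.
- flap (a joint): Angle of the aluminium flap in rad: 0 shut and flush with the top, up to 1.45 hanging down into the bin. Hinged along the opening's -y edge (bin frame), its free +y edge swings down; a light spring (about 1 N to start it at the middle, 3 N near fully open) shuts it. The flap can pinch a bar that is only partly through against the opening's +y edge; it then needs a push from above on its top end.
- bar: Solid square aluminium bar offcut, 40 x 40 mm and 80 mm tall, about 0.32 kg, standing upright on the table. Origin: centre of its underside; z along its length, up; x and y square to its faces.
- tube: Bystander: round aluminium tube, 52 mm diameter, 120 mm tall, standing upright. Origin: centre of its underside.
- heatsink: Bystander: dark round finned heat sink, about 60 mm diameter, 60 mm tall. Origin: centre of its underside.

How it is judged:
By the outcome, as a careful person would: the job done as asked, in the order asked, and still so for the second after the job is handed in, with the robot touching nothing.
It also fails if it takes over 69 s, if anything falls off the work surface, if the arm or the gripper's body presses on something with over 40 N, if the wrist force passes 120 N, or if a joint passes its speed limit or range.

## Working session

There is one attempt and no reset: what is moved stays moved. The work goes in short steps, Python scripts to look and compute and a tool call to move; the robot and the scene stay as the last step left them, time stands still between calls to the robot, and variables do not carry over. Pictures are saved under pics/ and viewed, and the job is handed in when it is done.

Besides the shell and the picture viewer there is one more tool, called after "Request:" as name(argument=value, ...), one argument or row to a line, values as JSON. play_rows: Moves the arm, as the interface text tells. Its arguments: {"type":"object","properties":{"commands":{"type":"array"},"jaw":{"type":"number"}},"required":["commands"]}

```bash
ls; mkdir -p pics
cat > h.py <<'E'
import numpy as np, cv2
from plant import status, viewer, ticket
def snap(n,f):
    o=status.get_obs(); im=viewer.capture(n); cv2.imwrite('pics/'+f,im[:,:,::-1]); return o,im
def cam(n,obs=None):
    p=viewer.camera_params(n); f=210/np.tan(np.radians(p['fov_y'])/2)
    K=np.array([[f,0,p['cx']],[0,f,p['cy']],[0,0,1]]); D=np.array(p['D'],float)
    if 'rvec' in p:
        R=cv2.Rodrigues(np.array(p['rvec'],float))[0]; t=np.array(p['tvec'],float).ravel()
    else:
        T=Tt(obs)@np.array(p['T_tool_cam']); R=T[:3,:3].T; t=-R@T[:3,3]
    return K,D,R,t
def Tt(o):
    from scipy.spatial.transform import Rotation as Ro
    T=np.eye(4); T[:3,:3]=Ro.from_euler('xyz',o['tcp_rot']).as_matrix(); T[:3,3]=o['tool_pos']; return T
def ray(c,uv,z):
    K,D,R,t=c
    n=cv2.undistortPoints(np.array(uv,float).reshape(-1,1,2),K,D).reshape(-1,2)
    d=np.c_[n,np.ones(len(n))]@R; C=-R.T@t
    return C+d*((z-C[2])/d[:,2])[:,None]
def proj(c,P):
    K,D,R,t=c
    return cv2.projectPoints(np.array(P,float).reshape(-1,1,3),cv2.Rodrigues(R)[0],t,K,D)[0].reshape(-1,2)
E
python3 - <<'E'
from h import *
for n in ['side','top','wrist']: o,_=snap(n,n+'0.png')
print(o)
for n in ['side','top','wrist']:
    c=cam(n,o); print(n,c[1],-c[2].T@c[3],c[2][2]); print(viewer.camera_params(n))
E
```

```text
pics
{'time': 0.1, 'joint_positions': array([-1.27602905e+00,  3.42675852e-01,  1.52487707e+00, -1.37876378e-05,
        1.27540781e+00, -1.45983349e-01]), 'dq': array([ 0.00090303, -0.00168448, -0.00314115, -0.00110976, -0.00072595,
        0.00062641]), 'tau': array([ 9.10475337e-04, -4.32005560e+01, -2.44693834e+01,  7.18331407e-02,
        5.25691453e-02, -3.93455525e-05]), 'tool_pos': array([ 223.97040182, -474.71326827,  404.1179636 ]), 'tcp_rot': array([-3.14023722e+00, -1.85962287e-04,  4.40754523e-01]), 'contact_force': array([-0.18636247, -0.35403764, -0.32492508]), 'moment': array([ 0.02376746,  0.03009563, -0.02358096]), 'grip_width': 91.55324400200598}
side [0.01536358 0.         0.         0.         0.        ] [ 510.55386391 -798.65410167  591.65222886] [ 0.03393246  0.85261409 -0.5214382 ]
{'fov_y': 52.78861697900505, 'cx': 277.70226265743963, 'cy': 209.786224710357, 'D': array([0.01536358, 0.        , 0.        , 0.        , 0.        ]), 'rvec': array([ 2.11910529, -0.03775696,  0.02610316]), 'tvec': array([-542.31695061,   97.07013013,  972.12946509])}
top [0.0197
[... 368 characters left out ...]
9 ,  551.57601922, 1129.27664816])}
wrist [-0.02652685  0.          0.          0.          0.        ] [ 296.88844226 -440.65223883  384.54827388] [-0.26743024 -0.1249383  -0.95544308]
{'fov_y': 69.6558424876496, 'cx': 285.46010712294026, 'cy': 217.01841882038715, 'D': array([-0.02652685,  0.        ,  0.        ,  0.        ,  0.        ]), 'T_tool_cam': array([[ 9.75903635e-05, -9.55388798e-01, -2.95351037e-01,
         8.04768090e+01],
       [ 9.99999979e-01,  3.99170092e-05,  2.01299777e-04,
         3.29168009e-01],
       [-1.80530022e-04, -2.95351051e-01,  9.55388782e-01,
         1.95842275e+01],
       [ 0.00000000e+00,  0.00000000e+00,  0.00000000e+00,
         1.00000000e+00]])}
```

View pics/side0.png

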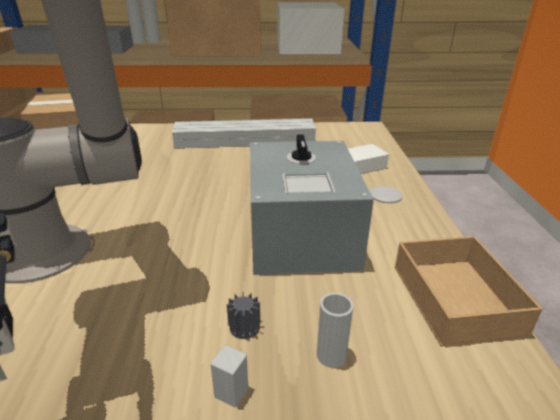

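View pics/top0.png

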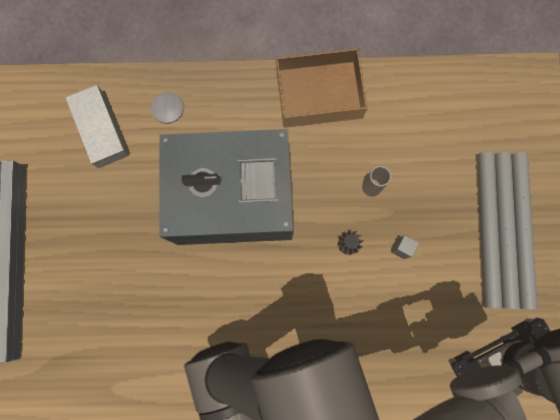

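View pics/wrist0.png

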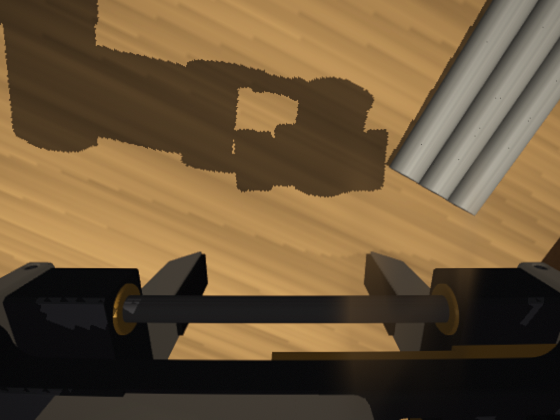

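The side view shows the bin around (305,200), the heat sink at (244,315), the tube at (335,330) and the bar at (230,375). In the top view the bin spans (160..292, 130..240), with the knob at (203,181), the flap at (259,180), the bar at (406,246), the heat sink at (350,242) and the tube at (379,177). Next I'll zoom in and measure.

Run:
```python
from h import *
t=cv2.imread('pics/top0.png'); s=cv2.imread('pics/side0.png')
a=cv2.resize(t[120:260,150:300],None,fx=5,fy=4.2,interpolation=cv2.INTER_CUBIC)
cv2.imwrite('pics/z_top_bin.png',cv2.resize(t[120:250,150:300],None,fx=4.5,fy=4.5,interpolation=cv2.INTER_CUBIC))
cv2.imwrite('pics/z_top_obj.png',cv2.resize(t[160:270,330:430],None,fx=5,fy=5,interpolation=cv2.INTER_CUBIC))
cv2.imwrite('pics/z_side_obj.png',cv2.resize(s[290:410,200:360],None,fx=4.5,fy=4.5,interpolation=cv2.INTER_CUBIC))
```

```text
(no output)
```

View pics/z_top_bin.png

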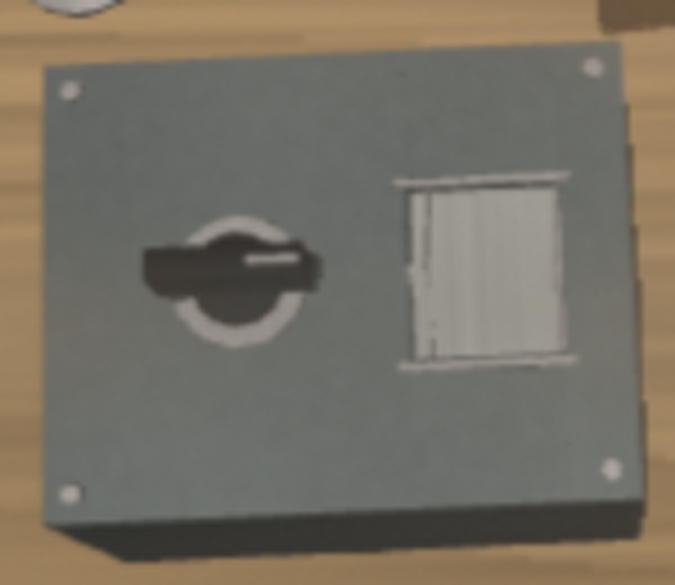

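View pics/z_top_obj.png

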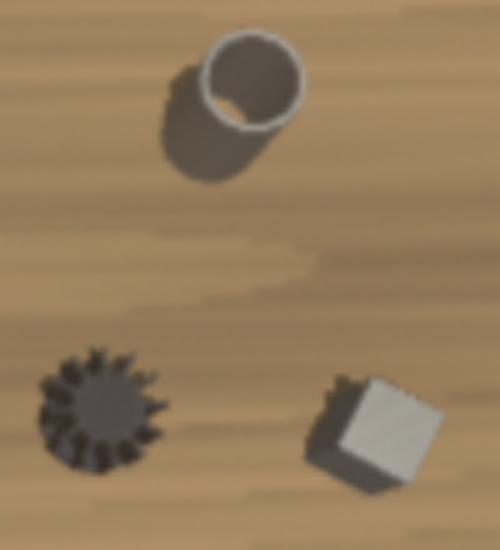

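View pics/z_side_obj.png

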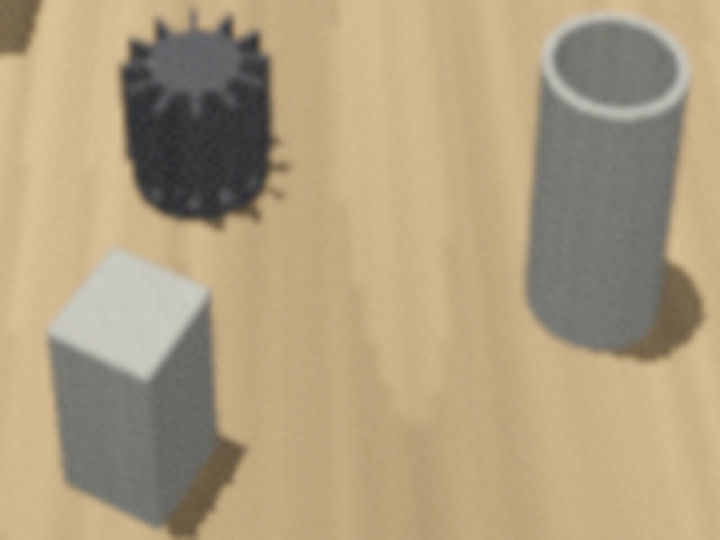

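Run:
```python
from h import *
def un(p,s,off): return (np.array(p,float)+.5)/s-.5+np.array(off)
ct=cam('top'); cs=cam('side')
def quad(P):
    c=P.mean(0); print('  ctr',c.round(1)); 
    for i in range(4):
        d=P[(i+1)%4]-P[i]; print('   len',np.linalg.norm(d).round(1),'ang',np.degrees(np.arctan2(d[1],d[0])).round(1))
print('bin corners');quad(ray(ct,un([(45,66),(620,42),(643,500),(45,522)],4.5,(150,120)),180))
print('screws');quad(ray(ct,un([(69,91),(593,67),(612,469),(70,494)],4.5,(150,120)),180))
print('flap+hinge ');quad(ray(ct,un([(409,192),(557,187),(566,350),(414,358)],4.5,(150,120)),180))
print('foot',ray(ct,un([(237,281)],4.5,(150,120)),190))
print('bar top');quad(ray(ct,un([(375,377),(443,413),(408,482),(338,444)],5,(330,160)),80))
print('bar side');quad(ray(cs,un([(118,247),(210,290),(150,381),(50,333)],4.5,(200,290)),80))
print('hs',ray(ct,un([(110,405)],5,(330,160)),60),ray(cs,un([(196,62)],4.5,(200,290)),60))
print('tube',ray(ct,un([(253,80)],5,(330,160)),120),ray(cs,un([(616,66)],4.5,(200,290)),120))
```

```text
bin corners
  ctr [602.5  57.9 180. ]
   len 298.1 ang -88.8
   len 239.5 ang -178.5
   len 298.3 ang 90.9
   len 238.0 ang 1.4
screws
  ctr [603.2  59.  180. ]
   len 271.1 ang -88.6
   len 210.4 ang -178.6
   len 271.1 ang 91.4
   len 210.4 ang 1.4
flap+hinge 
  ctr [604.5 -17.6 180. ]
   len 75.8 ang -89.3
   len 85.4 ang -177.9
   len 76.9 ang 91.8
   len 86.8 ang 1.4
foot [[599.71932471 107.58107878 190.        ]]
bar top
  ctr [ 456.9 -375.9   80. ]
   len 36.7 ang -120.0
   len 38.4 ang 149.9
   len 37.8 ang 59.6
   len 38.2 ang -31.8
bar side
  ctr [ 456.6 -379.1   80. ]
   len 36.8 ang -31.1
   len 38.9 ang -117.5
   len 38.4 ang 149.8
   len 39.4 ang 60.3
hs [[ 473.62477271 -242.77574284   60.        ]] [[ 472.21484459 -244.4181738    60.        ]]
tube [[ 623.26683773 -310.34957762  120.        ]] [[ 622.57593267 -313.84281773  120.        ]]
```

Request:
play_rows(
  commands=[
    {"offset": [0.0295,-0.0183,-0.008],"twist": 0},
    {"offset": [0.0295,-0.0183,-0.008],"twist": 0},
    {"offset": [0.0295,-0.0183,-0.008],"twist": 0},
    {"offset": [0.0295,-0.0183,-0.008],"twist": 0},
    {"offset": [0.0295,-0.0183,-0.008],"twist": 0},
  ],
  jaw=0,
)

```text
time: 0.65
tool_pos: [318.9, -327.8, 444.8]
tcp_rot: [-3.141, 0.0, 0.441]
contact_force: [0.6, -0.1, -0.4]
grip_width: 91.9
```

Request:
play_rows(
  commands=[
    {"offset": [0.0295,-0.0183,0],"twist": 0},
    {"offset": [0.0295,-0.0183,0],"twist": 0},
    {"offset": [0.0295,-0.0183,0],"twist": 0},
    {"offset": [0.0295,-0.0183,0],"twist": 0},
    {"offset": [0.0295,-0.0183,0],"twist": 0},
  ],
)

```text
time: 1.15
tool_pos: [413.2, -182.1, 444.6]
tcp_rot: [-3.142, 0.0, 0.441]
contact_force: [0.2, -1.7, 0.5]
grip_width: 91.8
```

Request:
play_rows(
  commands=[
    {"offset": [0.0295,-0.0183,0],"twist": 0},
    {"offset": [0.0295,-0.0183,0],"twist": 0},
    {"offset": [0.0295,-0.0183,0],"twist": 0},
    {"offset": [0.0295,-0.0183,0],"twist": 0},
    {"offset": [0.0295,-0.0183,0],"twist": 0},
  ],
)

```text
time: 1.65
tool_pos: [507.6, -36.3, 444.5]
tcp_rot: [-3.141, 0.0, 0.441]
contact_force: [1.3, -0.7, -0.3]
grip_width: 91.9
```

Request:
play_rows(
  commands=[
    {"offset": [0,0,0],"twist": -8.25},
    {"offset": [0,0,0],"twist": -8.25},
    {"offset": [0,0,0],"twist": -8.25},
    {"offset": [0,0,0],"twist": -8.25},
    {"offset": [0,0,0],"twist": -8.25},
  ],
)

```text
time: 2.15
tool_pos: [507.1, -37.7, 444.4]
tcp_rot: [-3.141, 0.0, 1.167]
contact_force: [0.1, 0.1, -0.2]
grip_width: 92.0
```

Request:
play_rows(
  commands=[
    {"offset": [0,0,0],"twist": -8.25},
    {"offset": [0,0,0],"twist": -8.25},
    {"offset": [0,0,0],"twist": -8.25},
    {"offset": [0,0,0],"twist": 0},
    {"offset": [0,0,0],"twist": 0},
  ],
)

```text
time: 2.65
tool_pos: [507.1, -37.7, 444.5]
tcp_rot: [-3.141, -0.0, 1.589]
contact_force: [0.1, -0.4, 0.3]
grip_width: 91.9
```

Run:
```python
from h import *
o,_=snap('wrist','w1.png');print(o)
```

```text
{'time': 2.65, 'joint_positions': array([-2.25115640e-01,  2.82525239e-01,  1.49775903e+00, -6.18045498e-05,
        1.36167351e+00, -2.43119717e-01]), 'dq': array([-0.00193635, -0.00018672, -0.0027039 ,  0.00070483, -0.00043277,
       -0.00199249]), 'tau': array([ 2.78796921e-03, -4.07899368e+01, -2.52642256e+01,  6.60814228e-02,
        6.05097623e-02, -1.82034499e-01]), 'tool_pos': array([507.06713447, -37.74797663, 444.52580639]), 'tcp_rot': array([-3.14122371e+00, -2.92230532e-05,  1.58881324e+00]), 'contact_force': array([ 0.052045  , -0.36908814,  0.32091434]), 'moment': array([ 0.00959976, -0.12769889,  0.00712377]), 'grip_width': 91.94565094396248}
```

View pics/w1.png

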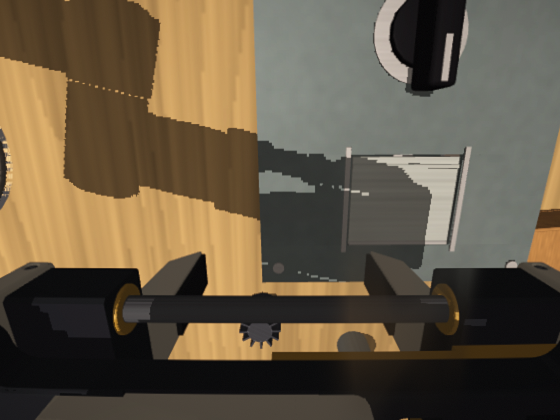

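The wrist view shows the knob ring near (421,38) and the flap rails at (348,150)–(344,250) and (468,148)–(453,250). I'll cross-check the bin pose against these.

```bash
python3 - <<'E'
from h import *
o=status.get_obs(); c=cam('wrist',o)
P=ray(c,[(348,150),(468,148),(453,250),(344,250)],182); print(P.round(1), P.mean(0))
print('flap',ray(c,[(352,155),(465,155),(452,246),(345,246)],180).round(1))
print('ring L,R',ray(c,[(374,38),(468,38)],181).round(1))
print('edge',ray(c,[(253,20),(262,282)],180).round(1))
b=np.array([603,58.5]);y=np.radians(1.3);R=np.array([[np.cos(y),-np.sin(y)],[np.sin(y),np.cos(y)]])
for n,p in [('knob',(0,50)),('open',(0,-75)),('edge bl',(-120,-150)),('edge tl',(-120,100))]:
    w=b+R@p; print(n,w,proj(c,[*w,180]))
for d in [(-45,-39),(45,-39),(45,39),(-45,39)]:
    w=b+R@(np.array(d)+[0,-75]); print(proj(c,[*w,180]))
E
python3 - <<'E'
import cv2
im=cv2.imread('pics/w1.png')
cv2.imwrite('pics/w1z.png',cv2.resize(im[0:270,330:480],None,fx=2.2,fy=2.2,interpolation=cv2.INTER_CUBIC))
E
```

```text
[[555.8  23.4 182. ]
 [651.5  27.2 182. ]
 [655.4 -60.6 182. ]
 [559.1 -62.1 182. ]] [605.43086655 -18.01612586 182.        ]
flap [[559.7  19.4 180. ]
 [651.3  21.5 180. ]
 [655.  -57.6 180. ]
 [560.1 -59.2 180. ]]
ring L,R [[568.8 103.3 181. ]
 [637.6 105.5 181. ]]
edge [[481.5 113.2 180. ]
 [487.1 -95.9 180. ]]
knob [601.86563332 108.48713047] [[419.63473569  31.88038403]]
open [604.70155002 -16.4806957 ] [[401.91732482 199.62500507]]
edge bl [486.43398692 -94.18387143] [[261.21288686 280.26946414]]
edge tl [480.76215352 155.7517809 ] [[251.40851668 -50.06990168]]
[[345.8335981  243.16222479]]
[[447.71764247 242.57294077]]
[[462.42866767 152.39863537]]
[[351.13886469 152.35554582]]
```

View pics/w1z.png

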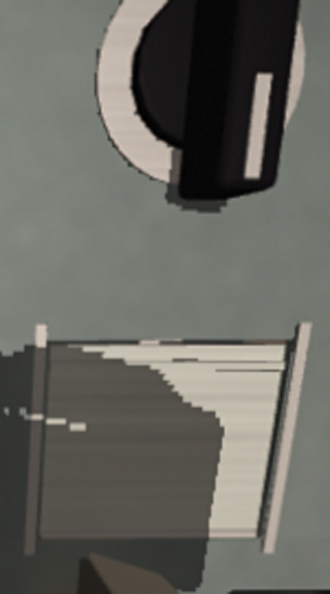

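Request:
play_rows(
  commands=[
    {"offset": [0.0287,0.0196,0],"twist": -0.3},
    {"offset": [0.0287,0.0196,0],"twist": 0},
    {"offset": [0.0287,0.0196,0],"twist": 0},
    {"offset": [0.0287,0.0196,0],"twist": 0},
    {"offset": [0.0287,0.0196,0],"twist": 0},
  ],
)

```text
time: 3.2
tool_pos: [601.9, 109.5, 444.6]
tcp_rot: [-3.142, 0.0, 1.595]
contact_force: [0.3, -0.9, -0.5]
grip_width: 92.0
```

Request:
play_rows(
  commands=[
    {"offset": [0,0,0.015],"twist": 0},
    {"offset": [0,0,0],"twist": 0},
  ],
)

```text
time: 3.4
tool_pos: [601.3, 109.1, 427.3]
tcp_rot: [-3.137, 0.0, 1.597]
contact_force: [-0.3, -0.3, -0.3]
grip_width: 91.8
```

Run:
```python
from h import *
o,_=snap('wrist','w2.png');snap('top','t2.png');snap('side','s2.png');print(o['tool_pos'],o['tcp_rot'])
a=cv2.imread('pics/t2.png');b=cv2.imread('pics/s2.png')
cv2.imwrite('pics/ts2.png',np.hstack([cv2.resize(a[100:260,130:310],(400,356)),cv2.resize(b[80:260,220:400],(356,356))]))
```

```text
[601.30965836 109.14201289 427.26958434] [-3.13716947e+00  3.60612564e-04  1.59726476e+00]
```

View pics/w2.png

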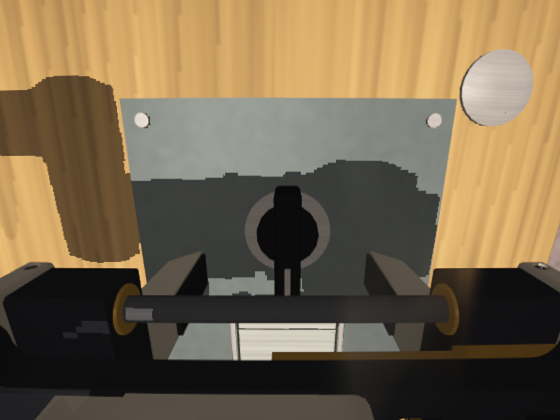

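View pics/ts2.png

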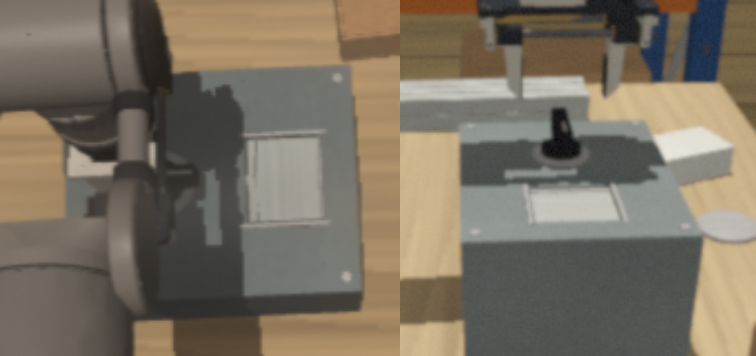

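The knob bar sits at column 288, centred between the fingers (gap centre ~286). I'll check the ring centre along y.

Run:
```python
from h import *
o=status.get_obs(); c=cam('wrist',o); print(o['tool_pos'],o['tcp_rot'])
print(ray(c,[(288,230),(245,230),(330,230)],181),ray(c,[(288,186)],224),ray(c,[(135,97.5),(440,97.5)],180))
print(proj(c,[o['tool_pos'][0],o['tool_pos'][1],224]))
```

```text
[601.22269855 107.76589508 430.16637536] [3.14140273e+00 2.34947678e-04 1.59629302e+00]
[[603.8165809  105.76726559 181.        ]
 [569.11204475 104.88501802 181.        ]
 [637.72931082 106.61780018 181.        ]] [[602.1773163  150.41364833 224.        ]] [[491.04334329 203.57635135 180.        ]
 [710.4077588  209.23885444 180.        ]]
[[284.78404241 248.76137628]]
```

Request:
play_rows(
  commands=[
    {"offset": [0,0.001,0.012],"twist": 0},
    {"offset": [0,0,0.012],"twist": 0},
    {"offset": [0,0,0.012],"twist": 0},
    {"offset": [0,0,0.01],"twist": 0},
    {"offset": [0,0,0.01],"twist": 0},
  ],
)

```text
time: 4.05
tool_pos: [602.2, 108.2, 372.5]
tcp_rot: [-3.141, 0.0, 1.598]
contact_force: [-0.7, 0.7, 0.1]
grip_width: 91.7
```

Request:
play_rows(
  commands=[
    {"offset": [0,0,0],"twist": 0},
    {"offset": [0,0,0],"twist": 0},
    {"offset": [0,0,0],"twist": 0},
    {"offset": [0,0,0],"twist": 0},
    {"offset": [0,0,0],"twist": 0},
  ],
  jaw=255,
)

```text
time: 4.55
tool_pos: [602.4, 108.3, 374.2]
tcp_rot: [3.141, 0.0, 1.598]
contact_force: [-0.0, 0.6, -0.2]
grip_width: 56.4
```

Request:
play_rows(
  commands=[
    {"offset": [0,0,0],"twist": 0},
    {"offset": [0,0,0],"twist": 0},
    {"offset": [0,0,0],"twist": 0},
    {"offset": [0,0,0],"twist": 0},
  ],
)

```text
time: 4.95
tool_pos: [602.3, 108.3, 373.7]
tcp_rot: [3.142, 0.0, 1.598]
contact_force: [0.2, 0.8, -0.2]
grip_width: 24.5
```

Request:
play_rows(
  commands=[
    {"offset": [0,0,0],"twist": 0},
    {"offset": [0,0,0],"twist": 0},
    {"offset": [0,0,0],"twist": 0},
    {"offset": [0,0,0],"twist": 0},
  ],
)

```text
time: 5.35
tool_pos: [601.9, 108.3, 373.7]
tcp_rot: [-3.14, 0.0, 1.598]
contact_force: [-4.1, -0.5, 4.2]
grip_width: 18.2
```

```bash
python3 -c "
from h import *
print(status.get_obs())"
```

```text
{'time': 5.35, 'joint_positions': array([ 5.27937396e-02,  5.25523468e-01,  1.31803304e+00, -1.96100461e-04,
        1.29975173e+00,  2.55837935e-02]), 'dq': array([ 0.00195088,  0.00019013,  0.00072893,  0.00097584,  0.00077382,
       -0.00033553]), 'tau': array([-2.80229039e-01, -5.10107589e+01, -2.61641175e+01,  1.36115639e-01,
       -1.58727475e+00, -8.40011024e-03]), 'tool_pos': array([601.86733934, 108.28447126, 373.67170222]), 'tcp_rot': array([-3.13988246e+00,  2.32675525e-04,  1.59805914e+00]), 'contact_force': array([-4.08161637, -0.45821144,  4.21208889]), 'moment': array([-0.14607191,  0.75499483, -0.01790306]), 'grip_width': 18.247386902474265}
```

Request:
play_rows(
  commands=[
    {"offset": [0,0,0],"twist": -3},
    {"offset": [0,0,0],"twist": -3},
    {"offset": [0,0,0],"twist": -3},
    {"offset": [0,0,0],"twist": -3},
    {"offset": [0,0,0],"twist": -3},
  ],
)

```text
time: 5.85
tool_pos: [601.7, 108.7, 373.6]
tcp_rot: [-3.14, -0.002, 1.86]
contact_force: [-6.0, 2.2, 3.5]
grip_width: 19.0
```

```bash
python3 -c "
from h import *
o=status.get_obs();print(o['moment'],o['contact_force'])
o,_=snap('wrist','w3.png')"
```

```text
[ 0.29245227  0.81816109 -1.02153558] [-5.9668757   2.19158451  3.51824352]
```

View pics/w3.png

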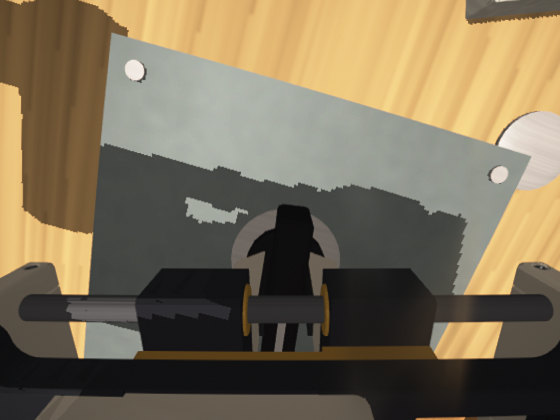

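It broke loose: the knob has turned with the gripper, lagging by only a few degrees. Continuing.

Request:
play_rows(
  commands=[
    {"offset": [0,0,0],"twist": -5},
    {"offset": [0,0,0],"twist": -5},
    {"offset": [0,0,0],"twist": -5},
    {"offset": [0,0,0],"twist": -5},
    {"offset": [0,0,0],"twist": -5},
  ],
)

```text
time: 6.4
tool_pos: [601.6, 108.2, 373.6]
tcp_rot: [-3.139, -0.001, 2.3]
contact_force: [-6.4, -2.2, 3.0]
grip_width: 17.6
```

Request:
play_rows(
  commands=[
    {"offset": [0,0,0],"twist": -6},
    {"offset": [0,0,0],"twist": -6},
    {"offset": [0,0,0],"twist": -6},
    {"offset": [0,0,0],"twist": -6},
    {"offset": [0,0,0],"twist": -6},
  ],
)

```text
time: 6.9
tool_pos: [601.4, 107.9, 373.6]
tcp_rot: [-3.139, -0.003, 2.824]
contact_force: [-8.7, -3.1, 4.3]
grip_width: 18.4
```

Request:
play_rows(
  commands=[
    {"offset": [0,0,0],"twist": -6},
    {"offset": [0,0,0],"twist": -6},
    {"offset": [0,0,0],"twist": -6},
    {"offset": [0,0,0],"twist": -6},
    {"offset": [0,0,0],"twist": -6},
  ],
)

```text
time: 7.4
tool_pos: [601.4, 107.6, 373.6]
tcp_rot: [-3.141, -0.004, -2.936]
contact_force: [-8.4, -3.8, 3.2]
grip_width: 17.9
```

```bash
python3 -c "
from h import *
o=status.get_obs();print(o['moment'],o['contact_force'],o['tcp_rot'])
o,_=snap('wrist','w4.png')"
```

```text
[-0.40795482  1.31299286 -0.06669246] [-8.4247092  -3.80146073  3.15477268] [-3.14058331 -0.00410284 -2.93587332]
```

View pics/w4.png

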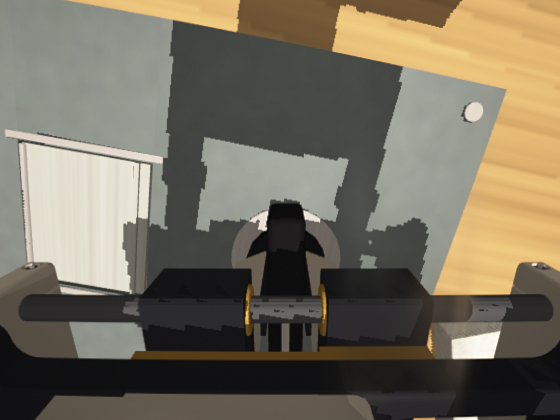

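Turned about 100°, with the knob aligned in the jaws. Now on to the stop.

Request:
play_rows(
  commands=[
    {"offset": [0,0,0],"twist": -3},
    {"offset": [0,0,0],"twist": -3},
    {"offset": [0,0,0],"twist": -3},
    {"offset": [0,0,0],"twist": -3},
    {"offset": [0,0,0],"twist": -3},
  ],
)

```text
time: 7.95
tool_pos: [601.5, 107.5, 373.6]
tcp_rot: [-3.141, -0.004, -2.676]
contact_force: [-7.1, -4.8, 4.2]
grip_width: 18.0
```

```bash
python3 -c "
from h import *
o=status.get_obs();print(o['moment'],o['contact_force'],o['tcp_rot'])"
```

```text
[-0.6002418   1.31240214 -0.21386007] [-7.10776613 -4.79631713  4.1560722 ] [-3.14138682 -0.00429585 -2.67633524]
```

Request:
play_rows(
  commands=[
    {"offset": [0,0,0],"twist": -2},
    {"offset": [0,0,0],"twist": -1},
  ],
)

```text
time: 8.15
tool_pos: [601.6, 107.4, 373.6]
tcp_rot: [3.141, -0.004, -2.627]
contact_force: [-7.7, -3.5, 4.4]
grip_width: 18.6
```

```bash
python3 -c "
from h import *
o=status.get_obs();print(o['moment'],o['contact_force'],o['tcp_rot'],o['grip_width'])
o,_=snap('wrist','w5.png')"
```

```text
[-0.53509893  1.21417319 -0.88295923] [-7.68812431 -3.45989306  4.36757565] [ 3.14131946 -0.00364434 -2.62653725] 18.554140493699883
```

View pics/w5.png

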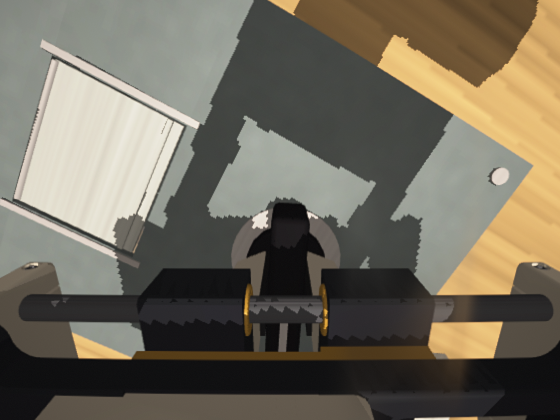

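The moment is rising (-0.88 N m) and the jaws are starting to wedge, so the stop is reached at ~2.0 rad. I'll release and rise.

Request:
play_rows(
  commands=[
    {"offset": [0,0,0],"twist": 0},
    {"offset": [0,0,0],"twist": 0},
    {"offset": [0,0,0],"twist": 0},
    {"offset": [0,0,0],"twist": 0},
    {"offset": [0,0,0],"twist": 0},
  ],
  jaw=0,
)

```text
time: 8.7
tool_pos: [602.4, 108.4, 373.7]
tcp_rot: [-3.141, 0.0, -2.626]
contact_force: [0.1, -0.1, 0.6]
grip_width: 53.1
```

Request:
play_rows(
  commands=[
    {"offset": [0,0,-0.01],"twist": 0},
    {"offset": [0,0,-0.015],"twist": 0},
    {"offset": [0,0,-0.02],"twist": 0},
    {"offset": [0,0,-0.02],"twist": 0},
    {"offset": [0,0,-0.015],"twist": 0},
  ],
)

```text
time: 9.2
tool_pos: [602.3, 108.3, 456.0]
tcp_rot: [-3.14, 0.002, -2.626]
contact_force: [-0.4, -0.6, 0.2]
grip_width: 90.4
```

```bash
python3 -c "
from h import *
o=status.get_obs();print(o['tool_pos'],o['contact_force'],o['tcp_rot'],o['joint_positions'],o['grip_width'])
o,_=snap('wrist','w6.png')"
```

```text
[602.28404559 108.32628006 456.02652767] [-0.38699362 -0.63569742  0.17689293] [-3.14044527e+00  2.15498672e-03 -2.62568235e+00] [ 5.27974183e-02  4.76406038e-01  1.17423020e+00 -6.40323544e-05
  1.48851585e+00 -2.03390279e+00] 90.43778277701989
```

View pics/w6.png

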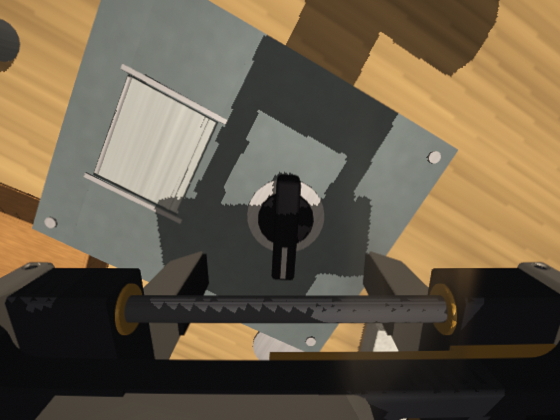

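The knob now stands at about 115° relative to the bin and stays there. Turning the tool for the bar (to yaw 60°).

Request:
play_rows(
  commands=[
    {"offset": [0,0,0],"twist": 8.5},
    {"offset": [0,0,0],"twist": 8.5},
    {"offset": [0,0,0],"twist": 8.5},
    {"offset": [0,0,0],"twist": 8.5},
    {"offset": [0,0,0],"twist": 8.5},
  ],
)

```text
time: 9.75
tool_pos: [602.3, 108.3, 453.8]
tcp_rot: [-3.142, 0.0, 2.91]
contact_force: [0.4, 0.3, -0.5]
grip_width: 91.8
```

Request:
play_rows(
  commands=[
    {"offset": [0,0,0],"twist": 8.5},
    {"offset": [0,0,0],"twist": 8.5},
    {"offset": [0,0,0],"twist": 8.5},
    {"offset": [0,0,0],"twist": 8.5},
    {"offset": [0,0,0],"twist": 8.5},
  ],
)

```text
time: 10.25
tool_pos: [602.3, 108.3, 453.8]
tcp_rot: [3.142, 0.0, 2.168]
contact_force: [0.2, 1.0, 0.3]
grip_width: 91.6
```

Request:
play_rows(
  commands=[
    {"offset": [0,0,0],"twist": 8.5},
    {"offset": [0,0,0],"twist": 8.5},
    {"offset": [0,0,0],"twist": 8.5},
    {"offset": [0,0,0],"twist": 8.5},
    {"offset": [0,0,0],"twist": 8.5},
  ],
)

```text
time: 10.75
tool_pos: [602.3, 108.3, 453.8]
tcp_rot: [3.141, 0.0, 1.426]
contact_force: [-0.0, -0.2, 0.6]
grip_width: 91.9
```

Request:
play_rows(
  commands=[
    {"offset": [0,0,0],"twist": 8.5},
    {"offset": [0,0,0],"twist": 8.5},
    {"offset": [0,0,0],"twist": 5},
  ],
)

```text
time: 11.05
tool_pos: [602.3, 108.3, 453.8]
tcp_rot: [3.141, -0.0, 1.043]
contact_force: [0.2, 0.3, 0.5]
grip_width: 91.7
```

```bash
python3 -c "
from h import *
o=status.get_obs();print(o['tool_pos'],o['tcp_rot'],o['joint_positions'])
d=np.array([456.8,-377.5,0])-o['tool_pos'];y=o['tcp_rot'][2]
print(d[0]*np.cos(y)+d[1]*np.sin(y), d[0]*np.sin(y)-d[1]*np.cos(y))"
```

```text
[602.28856747 108.29989813 453.78582988] [ 3.14140930e+00 -4.95350239e-05  1.04284486e+00] [ 5.27525645e-02  4.77973528e-01  1.17767183e+00 -5.93918875e-05
  1.48576682e+00  5.80709076e-01]
-492.94582029838745 119.04991618097911
```

Request:
play_rows(
  commands=[
    {"offset": [-0.033,0.008,0],"twist": 0},
    {"offset": [-0.033,0.008,0],"twist": 0},
    {"offset": [-0.033,0.008,0],"twist": 0},
    {"offset": [-0.033,0.008,0],"twist": 0},
    {"offset": [-0.033,0.008,0],"twist": 0},
  ],
)

```text
time: 11.55
tool_pos: [554.0, -55.8, 453.9]
tcp_rot: [3.141, -0.0, 1.048]
contact_force: [0.7, -0.0, -0.3]
grip_width: 91.6
```

Request:
play_rows(
  commands=[
    {"offset": [-0.033,0.008,0],"twist": 0},
    {"offset": [-0.033,0.008,0],"twist": 0},
    {"offset": [-0.033,0.008,0],"twist": 0},
    {"offset": [-0.033,0.008,0],"twist": 0},
    {"offset": [-0.033,0.008,0],"twist": 0},
  ],
)

```text
time: 12.05
tool_pos: [506.3, -218.8, 454.0]
tcp_rot: [3.141, 0.0, 1.048]
contact_force: [1.4, -0.1, 0.0]
grip_width: 91.9
```

Request:
play_rows(
  commands=[
    {"offset": [-0.033,0.008,0],"twist": 0},
    {"offset": [-0.033,0.008,0],"twist": 0},
    {"offset": [-0.033,0.008,0],"twist": 0},
    {"offset": [-0.033,0.008,0],"twist": 0},
    {"offset": [-0.031,0.007,0],"twist": 0},
  ],
)

```text
time: 12.55
tool_pos: [458.7, -379.7, 453.9]
tcp_rot: [3.141, 0.0, 1.048]
contact_force: [1.1, -0.6, 0.2]
grip_width: 92.0
```

Request:
play_rows(
  commands=[
    {"offset": [0,0,0.03],"twist": 0},
    {"offset": [0,0,0.03],"twist": 0},
    {"offset": [0,0,0.02],"twist": 0},
    {"offset": [0,0,0],"twist": 0},
    {"offset": [0,0,0],"twist": 0},
  ],
)

```text
time: 13.05
tool_pos: [459.5, -378.4, 374.4]
tcp_rot: [3.141, 0.0, 1.048]
contact_force: [0.1, -0.7, 1.1]
grip_width: 91.8
```

```bash
python3 -c "
from h import *
o,_=snap('wrist','w7.png');print(o['tool_pos'],o['tcp_rot'])
snap('top','t7.png')
a=cv2.imread('pics/t7.png');cv2.imwrite('pics/t7z.png',cv2.resize(a[100:260,130:310],None,fx=3.5,fy=3.5))"
```

```text
[ 459.52885185 -378.42959846  374.35128348] [3.14113829e+00 1.79980011e-04 1.04821580e+00]
```

View pics/w7.png

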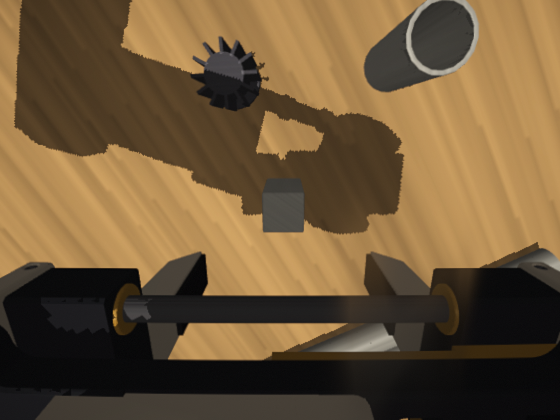

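View pics/t7z.png

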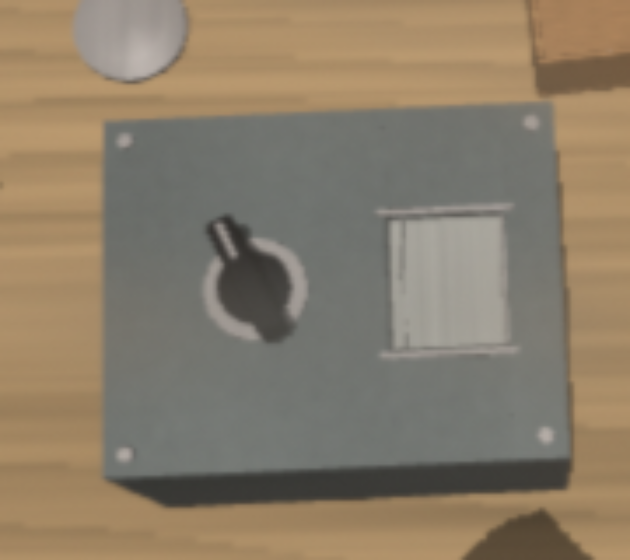

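The knob is clearly turned to its stop: in the crop it runs from (222,222) to (280,335). In the wrist view the bar's top face is centred at (283,212). Refining the position from that.

```bash
python3 -c "
from h import *
o=status.get_obs();c=cam('wrist',o);print(o['tool_pos'],o['tcp_rot'])
P=ray(c,[(263,192),(303,192),(304,232),(262,232)],80);print(P,P.mean(0))
d=P.mean(0)-o['tool_pos'];y=o['tcp_rot'][2]
print(d[0]*np.cos(y)+d[1]*np.sin(y), d[0]*np.sin(y)-d[1]*np.cos(y))"
```

```text
[ 459.65940504 -378.47569611  375.46656293] [3.13870322e+00 9.02333394e-04 1.04833590e+00]
[[ 452.21804799 -352.15836742   80.        ]
 [ 484.54666779 -370.80456503   80.        ]
 [ 466.17427157 -406.03396672   80.        ]
 [ 430.82343025 -385.62406101   80.        ]] [ 458.4406044  -378.65524004   80.        ]
-0.7637900794440491 -0.9666104402475111
```

Request:
play_rows(
  commands=[
    {"offset": [-0.001,-0.001,0.03],"twist": 0},
    {"offset": [0,0,0.03],"twist": 0},
    {"offset": [0,0,0.03],"twist": 0},
    {"offset": [0,0,0.03],"twist": 0},
    {"offset": [0,0,0.028],"twist": 0},
  ],
)

```text
time: 13.65
tool_pos: [458.5, -379.0, 226.1]
tcp_rot: [3.139, 0.001, 1.048]
contact_force: [1.4, -0.6, -0.6]
grip_width: 91.9
```

Request:
play_rows(
  commands=[
    {"offset": [0,0,0],"twist": 0},
    {"offset": [0,0,0],"twist": 0},
    {"offset": [0,0,0],"twist": 0},
    {"offset": [0,0,0],"twist": 0},
    {"offset": [0,0,0],"twist": 0},
  ],
  jaw=255,
)

```text
time: 14.15
tool_pos: [458.2, -378.9, 227.1]
tcp_rot: [3.139, 0.001, 1.048]
contact_force: [-0.2, -0.2, -0.2]
grip_width: 56.6
```

Request:
play_rows(
  commands=[
    {"offset": [0,0,0],"twist": 0},
    {"offset": [0,0,0],"twist": 0},
    {"offset": [0,0,0],"twist": 0},
    {"offset": [0,0,0],"twist": 0},
    {"offset": [0,0,0],"twist": 0},
  ],
)

```text
time: 14.65
tool_pos: [457.9, -378.7, 226.0]
tcp_rot: [-3.142, 0.0, 1.048]
contact_force: [-2.5, 0.6, 4.8]
grip_width: 40.0
```

```bash
python3 -c "
from h import *
o,_=snap('wrist','w8.png');print(o['tool_pos'],o['tcp_rot'],o['grip_width'],o['contact_force'],o['moment'])
"
```

```text
[ 457.90918599 -378.67523608  225.97821681] [-3.14151808e+00  1.44086209e-04  1.04819886e+00] 39.997449065553745 [-2.45064268  0.64997503  4.78667791] [1.59101983e-01 2.96602581e-01 2.18006483e-04]
```

View pics/w8.png

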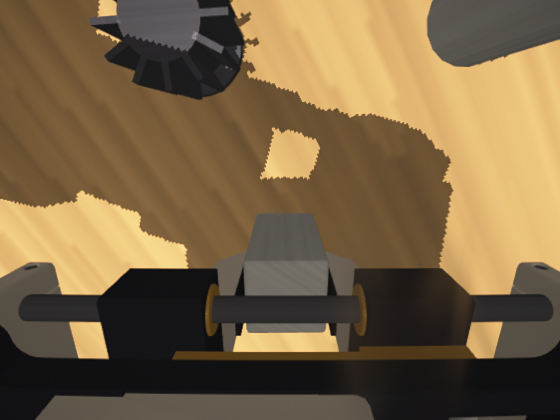

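Request:
play_rows(
  commands=[
    {"offset": [0,0,-0.02],"twist": 0},
    {"offset": [0,0,-0.04],"twist": 0},
    {"offset": [0,0,-0.045],"twist": 0},
    {"offset": [0,0,-0.045],"twist": 0},
    {"offset": [0,0,-0.045],"twist": 0},
  ],
)

```text
time: 15.2
tool_pos: [457.9, -378.5, 421.4]
tcp_rot: [-3.14, -0.001, 1.048]
contact_force: [0.2, 0.1, -3.8]
grip_width: 39.6
```

Request:
play_rows(
  commands=[
    {"offset": [0,0,-0.03],"twist": -6.3},
    {"offset": [0,0,-0.01],"twist": -6.3},
    {"offset": [0,0,0],"twist": -6.2},
    {"offset": [0,0,0],"twist": -6.3},
    {"offset": [0,0,0],"twist": -6.2},
  ],
)

```text
time: 15.7
tool_pos: [458.1, -378.7, 459.6]
tcp_rot: [-3.141, -0.001, 1.599]
contact_force: [0.1, 0.4, -3.4]
grip_width: 40.1
```

```bash
python3 -c "
from h import *
o=status.get_obs();print(o['tool_pos'],o['tcp_rot'],o['contact_force'],o['grip_width'])
d=np.array([605,-9.3,0])-o['tool_pos'];y=o['tcp_rot'][2]
print(d[0]*np.cos(y)+d[1]*np.sin(y), d[0]*np.sin(y)-d[1]*np.cos(y))"
```

```text
[ 458.0849097  -378.6778092   459.56707952] [-3.14055352e+00 -1.35822952e-03  1.59900409e+00] [ 0.1145848   0.36025453 -3.35331726] 40.08229047407934
365.0872696206098 157.27458551582646
```

Request:
play_rows(
  commands=[
    {"offset": [0.0304,0.0131,0],"twist": 0},
    {"offset": [0.0304,0.0131,0],"twist": 0},
    {"offset": [0.0304,0.0131,0],"twist": 0},
    {"offset": [0.0304,0.0131,0],"twist": 0},
    {"offset": [0.0304,0.0131,0],"twist": 0},
  ],
)

```text
time: 16.2
tool_pos: [520.3, -223.9, 459.5]
tcp_rot: [-3.14, -0.001, 1.594]
contact_force: [0.8, 0.1, -3.2]
grip_width: 40.0
```

Request:
play_rows(
  commands=[
    {"offset": [0.0304,0.0131,0],"twist": 0},
    {"offset": [0.0304,0.0131,0],"twist": 0},
    {"offset": [0.0304,0.0131,0],"twist": 0},
    {"offset": [0.0304,0.0131,0],"twist": 0},
    {"offset": [0.0304,0.0131,0],"twist": 0},
  ],
)

```text
time: 16.7
tool_pos: [582.2, -70.3, 459.5]
tcp_rot: [-3.14, -0.001, 1.595]
contact_force: [0.2, -0.4, -3.0]
grip_width: 40.1
```

Request:
play_rows(
  commands=[
    {"offset": [0.0304,0.0131,0],"twist": 0},
    {"offset": [0.0304,0.0131,0],"twist": 0.2},
    {"offset": [0,0,0.01],"twist": 0},
    {"offset": [0,0,0.01],"twist": 0},
    {"offset": [0,0,0],"twist": 0},
  ],
)

```text
time: 17.2
tool_pos: [606.1, -10.9, 437.9]
tcp_rot: [-3.136, -0.0, 1.59]
contact_force: [0.3, -0.0, -3.8]
grip_width: 39.5
```

```bash
python3 -c "
from h import *
o,_=snap('wrist','w9.png');snap('side','s9.png');snap('top','t9.png');print(o['tool_pos'],o['tcp_rot'],o['contact_force'],o['grip_width'])
a=cv2.imread('pics/t9.png');b=cv2.imread('pics/s9.png')
cv2.imwrite('pics/ts9.png',np.hstack([cv2.resize(a[100:260,130:310],(400,356)),cv2.resize(b[80:260,220:400],(356,356))]))
"
```

```text
[606.14689185 -10.87898877 437.85403457] [-3.13636047e+00 -3.82910637e-04  1.59044348e+00] [ 0.25877514 -0.01566049 -3.8198757 ] 39.53348612927716
```

View pics/w9.png

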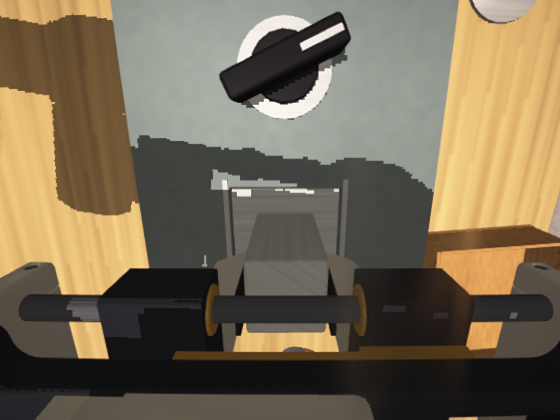

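View pics/ts9.png

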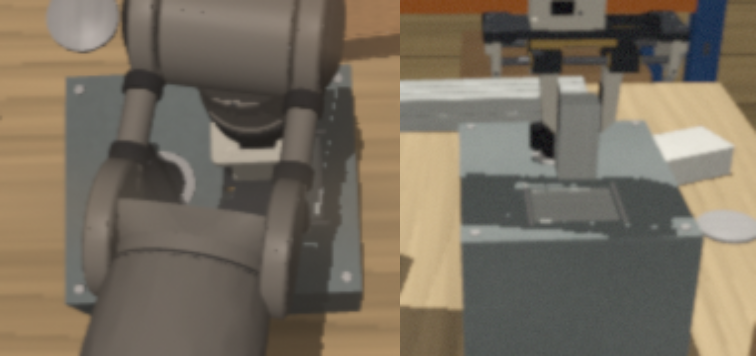

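The bar (column 286) is centred between the flap rails (227 and 344). The flap's +y edge is at row ~190, so I'll check y from that.

```bash
python3 -c "
from h import *
o=status.get_obs();c=cam('wrist',o);print(o['tool_pos'],o['tcp_rot'])
print(ray(c,[(232,189),(340,189),(227,181),(345,181),(239,67),(331,67),(285,119)],180))"
python3 -c "
import cv2
im=cv2.imread('pics/w9.png');cv2.imwrite('pics/w9z.png',cv2.resize(im[160:280,200:370],None,fx=4,fy=4,interpolation=cv2.INTER_CUBIC))"
```

```text
[606.40634334 -11.29378187 440.71181903] [-3.14145751e+00  1.60310960e-04  1.58948377e+00]
[[562.78461345  17.11638263 180.        ]
 [650.65813108  18.75696582 180.        ]
 [558.95661505  23.62691623 180.        ]
 [654.23410818  25.40751689 180.        ]
 [570.69987897 107.94250419 180.        ]
 [637.7810902  109.20677511 180.        ]
 [604.90619181  72.21459588 180.        ]]
```

View pics/w9z.png

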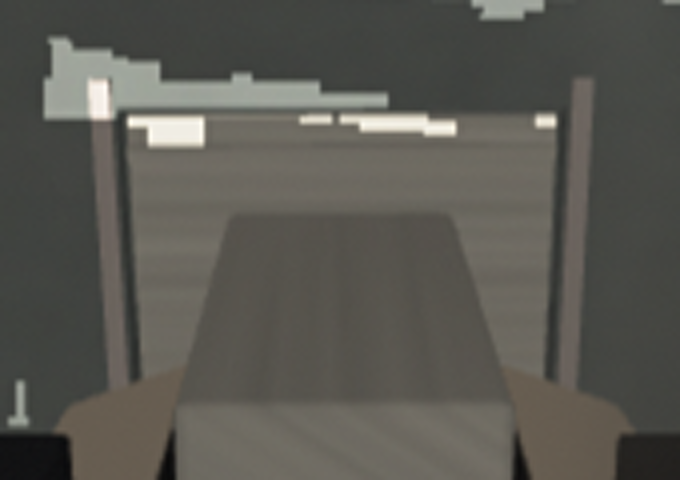

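Request:
play_rows(
  commands=[
    {"offset": [0,0,0.01],"twist": 0},
    {"offset": [0,0,0.01],"twist": 0},
    {"offset": [0,0,0.01],"twist": 0},
    {"offset": [0,0,0.01],"twist": 0},
    {"offset": [0,0,0.01],"twist": 0},
  ],
)

```text
time: 17.85
tool_pos: [606.5, -10.3, 390.0]
tcp_rot: [3.141, 0.0, 1.591]
contact_force: [0.0, -0.9, -1.0]
grip_width: 39.8
```

Request:
play_rows(
  commands=[
    {"offset": [0,0,0.01],"twist": 0},
    {"offset": [0,0,0.01],"twist": 0},
    {"offset": [0,0,0],"twist": 0},
  ],
)

```text
time: 18.15
tool_pos: [606.3, -9.9, 368.8]
tcp_rot: [-3.139, -0.001, 1.591]
contact_force: [-0.3, 2.3, -3.1]
grip_width: 39.7
```

```bash
python3 -c "
from h import *
o,_=snap('wrist','w10.png');snap('side','s10.png');print(o['tool_pos'],o['tcp_rot'],o['contact_force'],o['grip_width'])
a=cv2.imread('pics/w10.png');b=cv2.imread('pics/s10.png')
cv2.imwrite('pics/ts10.png',np.hstack([cv2.resize(a,(440,330)),cv2.resize(b[80:260,220:400],(330,330))]))
"
```

```text
[606.28573618  -9.94458595 368.80035313] [-3.13881308e+00 -1.15727594e-03  1.59103991e+00] [-0.33168884  2.31206749 -3.06063199] 39.67277871587623
```

View pics/ts10.png

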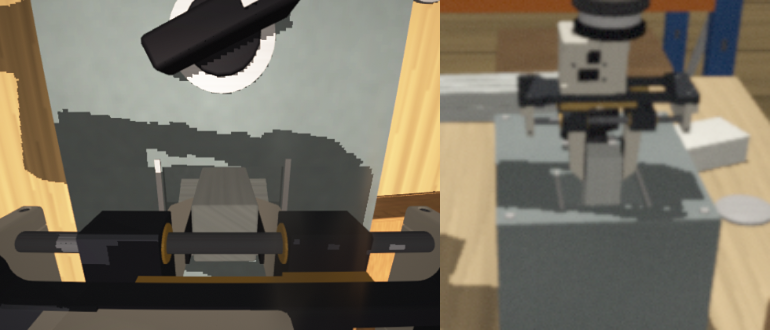

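The flap is opening under the bar and the forces are small. The fingertips now enter the opening, so I'll go gently.

Request:
play_rows(
  commands=[
    {"offset": [0,0,0.008],"twist": 0},
    {"offset": [0,0,0.008],"twist": 0},
    {"offset": [0,0,0.006],"twist": 0},
  ],
)

```text
time: 18.55
tool_pos: [606.4, -10.3, 347.9]
tcp_rot: [-3.141, 0.0, 1.591]
contact_force: [1.1, 0.5, -2.3]
grip_width: 39.9
```

Request:
play_rows(
  commands=[
    {"offset": [0,0,0.01],"twist": 0},
    {"offset": [0,0,0.01],"twist": 0},
    {"offset": [0,0,0.01],"twist": 0},
    {"offset": [0,0,0.008],"twist": 0},
  ],
)

```text
time: 18.95
tool_pos: [606.3, -10.3, 309.3]
tcp_rot: [-3.14, -0.0, 1.591]
contact_force: [0.9, 1.5, -2.3]
grip_width: 39.8
```

Request:
play_rows(
  commands=[
    {"offset": [0,0,0.004],"twist": 0},
    {"offset": [0,0,0.002],"twist": 0},
    {"offset": [0,0,0],"twist": 0},
  ],
)

```text
time: 19.25
tool_pos: [606.5, -10.2, 304.4]
tcp_rot: [-3.141, -0.0, 1.591]
contact_force: [0.5, 1.9, -4.5]
grip_width: 39.7
```

```bash
python3 -c "
from h import *
o,_=snap('wrist','w11.png');snap('side','s11.png');print(o['tool_pos'],o['tcp_rot'],o['contact_force'],o['grip_width'])
a=cv2.imread('pics/w11.png');b=cv2.imread('pics/s11.png')
cv2.imwrite('pics/ts11.png',np.hstack([cv2.resize(a,(440,330)),cv2.resize(b[80:260,220:400],(330,330))]))
"
```

```text
[606.45788134 -10.19803956 304.39750789] [-3.14100217e+00 -2.64083095e-04  1.59087068e+00] [ 0.47296205  1.87687445 -4.51483381] 39.71162513927878
```

View pics/ts11.png

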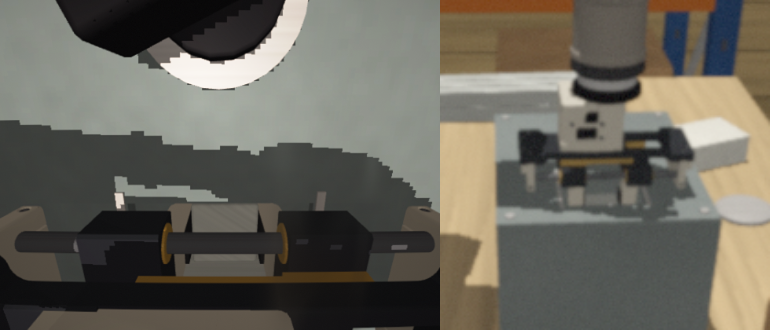

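The bar is now fully below the top plate. I'll release slightly, to 45 mm, inside the opening.

Request:
play_rows(
  commands=[
    {"offset": [0,0,0],"twist": 0},
    {"offset": [0,0,0],"twist": 0},
    {"offset": [0,0,0],"twist": 0},
    {"offset": [0,0,0],"twist": 0},
    {"offset": [0,0,0],"twist": 0},
  ],
  jaw=130,
)

```text
time: 19.85
tool_pos: [606.7, -10.4, 305.2]
tcp_rot: [3.14, 0.0, 1.591]
contact_force: [-0.9, 0.4, 1.1]
grip_width: 45.1
```

```bash
python3 -c "
from h import *
o,_=snap('wrist','w12.png');snap('side','s12.png');print(o['tool_pos'],o['tcp_rot'],o['contact_force'],o['grip_width'])
"
```

```text
[606.66210991 -10.35132941 305.24652414] [3.14034193e+00 4.55835548e-04 1.59096367e+00] [-0.9491025   0.36381713  1.07083596] 45.1239576813333
```

View pics/w12.png

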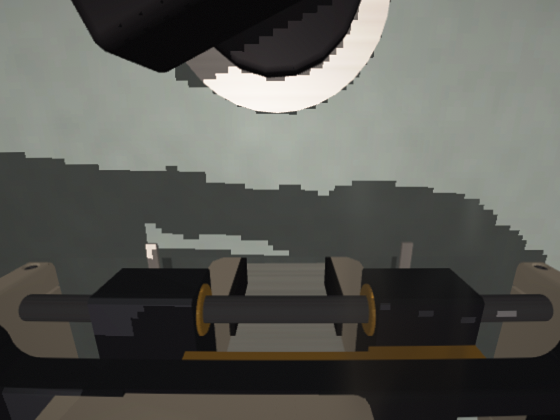

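The bar has dropped, and what shows between the fingers is the striped flap. Rising out.

Request:
play_rows(
  commands=[
    {"offset": [0,0,-0.01],"twist": 0},
    {"offset": [0,0,-0.015],"twist": 0},
    {"offset": [0,0,-0.015],"twist": 0},
    {"offset": [0,0,-0.02],"twist": 0},
    {"offset": [0,0,-0.02],"twist": 0},
  ],
)

```text
time: 20.45
tool_pos: [606.4, -10.4, 385.9]
tcp_rot: [-3.141, 0.0, 1.591]
contact_force: [-0.3, 0.0, 0.6]
grip_width: 44.9
```

Request:
play_rows(
  commands=[
    {"offset": [-0.01,0,-0.03],"twist": 0},
    {"offset": [-0.03,0,-0.03],"twist": 0},
    {"offset": [-0.04,0,-0.02],"twist": 0},
    {"offset": [-0.04,0,0],"twist": 0},
    {"offset": [-0.04,0,0],"twist": 0},
  ],
)

```text
time: 20.95
tool_pos: [609.3, -171.6, 466.4]
tcp_rot: [3.14, 0.001, 1.591]
contact_force: [1.3, 0.4, -0.1]
grip_width: 45.2
```

Request:
play_rows(
  commands=[
    {"offset": [-0.04,-0.01,0],"twist": 0},
    {"offset": [-0.04,-0.01,0],"twist": 0},
    {"offset": [-0.04,-0.01,0],"twist": 0},
    {"offset": [-0.01,0,0],"twist": 0},
    {"offset": [0,0,0],"twist": 0},
  ],
)

```text
time: 21.45
tool_pos: [581.8, -302.6, 464.6]
tcp_rot: [-3.141, 0.0, 1.588]
contact_force: [0.5, 0.0, -0.3]
grip_width: 44.8
```

```bash
python3 -c "
from h import *
o,_=snap('wrist','w13.png');snap('side','s13.png');snap('top','t13.png');print(o['tool_pos'],o['tcp_rot'],o['contact_force'],o['grip_width'])
a=cv2.imread('pics/t13.png');b=cv2.imread('pics/w13.png')
cv2.imwrite('pics/ts13.png',np.hstack([cv2.resize(a[100:260,130:310],(400,356)),cv2.resize(b,(400,356))]))
"
```

```text
[ 581.81121211 -302.55246291  464.63742387] [-3.14126344e+00  1.69500272e-05  1.58793556e+00] [ 0.53273777  0.00390502 -0.26013353] 44.81559695136073
```

View pics/ts13.png

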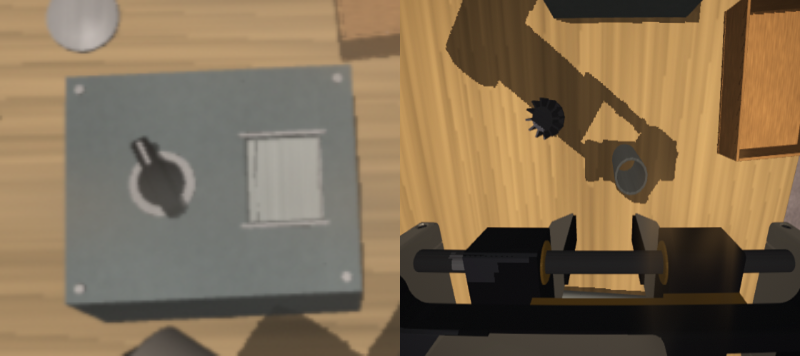

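View pics/s13.png

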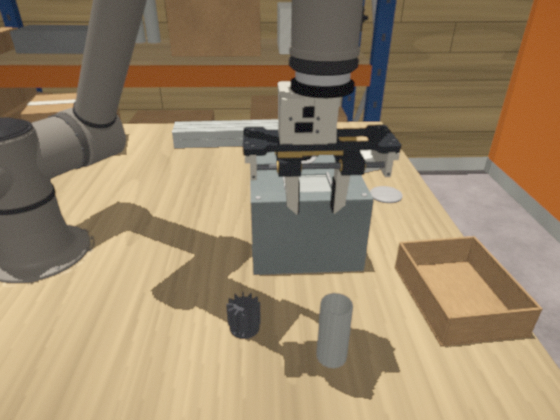

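The flap looks shut, the bar is gone from the table, and the tube (335,330) and heat sink (244,315) stand where they were. One quick numerical check, then I'll hand it in.

```bash
python3 -c "
from h import *
a=cv2.imread('pics/t7.png').astype(int);b=cv2.imread('pics/t13.png').astype(int)
for n,(r0,r1,c0,c1) in dict(flap=(155,205,236,282),knob=(160,200,180,225),tube=(165,190,365,395),hs=(228,256,336,366)).items():
    d=abs(a-b)[r0:r1,c0:c1].max(2);print(n,d.mean().round(2),d.max())
c=cam('top')
P=ray(c,(np.array([(222,222),(280,335)],float)+.5)/3.5-.5+[130,100],224);d=P[0]-P[1];print('knob bar dir',np.degrees(np.arctan2(d[1],d[0]))+90-1.35)
ticket.close_job()"
```

```text
flap 3.02 5
knob 2.44 5
tube 45.72 129
hs 49.41 76
knob bar dir 115.35212522169748
the job is handed in; nothing more can be done
```

The job is done and handed in at about 21.6 s of the 69 s allowed.

- **Knob:** I gripped it, broke it loose counter-clockwise and turned it until the torque rose at the stop. The top camera puts it at about 115°, and the stop is at 114.6°.
- **Bar:** I picked it up and pushed it upright through the flap until its top was about 22 mm below the bin's top. I then let go and drew the fingers out.
- **Flap:** In the last top picture it is shut. The flap and knob areas match the picture taken before the push, differing by at most 5 grey levels.
- **Bar inside the bin:** The bar is gone from the table and the jaws were empty. I didn't see it inside, because no camera looks in through the clear pane.
- **Tube and heat sink:** The same picture comparison failed for these two, with large differences. I think the arm or its shadow over them caused this, but I didn't check. By eye, the final side picture shows both standing where they started, at about (335,330) and (244,315) px.
- **Forces:** Every force reading I took stayed below about 11 N, and the arm was clear of everything at the end.

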